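# Turn the drying tray to the waste tub and sweep it clear

### The job

Pin the tray by standing the steel weight inside its far corner on the tub's side, then push the opposite corner so that the tray slides a quarter turn on the riser about the weight, which must hardly shift (at most 4 cm), until the tray's open side squarely faces the tub. With the hand wiper, sweep the three loose caps off the tray over its open side into the tub, never touching the caps with the gripper, and then stand the wiper upright on the black bench top again, leaving the weight in its corner. Slide the tray, do not lift or tip it, and leave the bottle, the carton and the beaker alone.

Things in the scene. Friction and masses are not known exactly. Their poses are not given: they have to be found in the camera images.
- riser: fixed grey board block on the black bench, 300 (its x, from -160 to +140 mm) x 330 (its y) x 50 mm high, flat top; origin on its underside, midway in y. On it a fixed wooden stop bar, 18 mm high, 12 mm thick, along y, near face at x = +125 mm, keeps the tray from sliding away from the robot. It stands within about 0.12 rad of square to the robot, its +y side to the robot's left, where the tub stands.
- tray: loose bare-metal tray, 0.2 kg, 170 x 170 x 33 mm, on the riser; origin: centre of its underside. Floor 5 mm, walls 4 mm thick on -x, +x and -y sides, open on +y. At the start +y points to the robot (yaw +90 deg from the riser's); at the end x, y must lie along the riser's, +y to the tub. Pushed outside the -x wall 60 to 80 mm to +y of its middle, along an arc round the corner at +x, -y, it turns freely; dragging along the wall jams it.
- weight_spot (a point): point on the tray's floor where the weight's centre belongs, inside the corner at the tray's +x, -y (at the start the one far from the robot on the tub's side); it must hardly shift while the tray turns: 52 mm along the tray's +x, 52 mm along its -y, 5 mm above its underside.
- open_edge (a point): middle of the tray's open edge, at the height of its floor: 85 mm along the tray's +y from its origin, 5 mm above the underside.
- weight: loose steel weight, about 0.8 kg, upright on the bench: round body 48 mm in diameter, 50 mm high, a thin neck, then a round grip knob 26 mm in diameter from 64 to 88 mm height; 90 mm in all. Origin at the centre of its underside, z up. It and the wiper stand on the bench on the riser's side away from the tub, in either order.
- wiper: loose hand wiper, 0.09 kg, upright on the bench: black rubber foot 84 (x) x 26 (y) x 16 mm high, a 12 mm thick white web 70 mm long above it, and a white grip bar along x, 84 mm long, 18 mm thick (y), from 38 to 66 mm height. Origin at the centre of the foot's underside, z up. Either long side of the foot is a sweeping edge.
- cap1: loose black vial cap, a disc 22 mm in diameter, 14 mm high, on the tray's floor; origin at the centre of its underside. At the start all caps lie 4 to 52 mm to the -x side of the tray's middle line; this one is farthest from the open edge, about 12 mm to the -y side of the tray's middle.
- cap2: a second, equal cap, about 21 mm to the tray's +y side of its middle.
- cap3: a third, equal cap, nearest to the open edge, about 54 mm to the tray's +y side of its middle.
- tub: loose white open-topped waste tub, 150 (x) x 120 (y) x 44 mm high, walls 3 mm, standing on the bench close against the riser's +y side, its rim 6 mm below the riser's top; origin at the centre of its underside.
- bottle: amber bottle, 60 mm in diameter, 150 mm high, beyond the riser; to be left alone. Origin at the centre of its underside.
- carton: white carton, 60 x 90 x 70 mm, beyond the riser; to be left alone. Origin at the centre of its underside.
- beaker: glass beaker, 70 mm in diameter, 90 mm high, beyond the riser; to be left alone. Origin at the centre of its underside.

How it is judged:
By the outcome, as a careful person would: the job done as asked, in the order asked, and still so for the second after the job is handed in, with the robot touching nothing.
It also fails if it takes over 72 s, if anything falls off the work surface, if the arm or the gripper's body presses on something with over 40 N, if the wrist force passes 120 N, or if a joint passes its speed limit or range.

### The arm

A 7-joint arm with a two-finger parallel gripper is mounted at the origin on the work surface. World frame = base frame: x ahead of the robot, y to its left, z up, the work surface at z = 0. Lengths are in m, angles in rad, forces in N, time in s.
With the tool pointing down it reaches from about 0.425 to 1.025 m from the base axis. Payload 9.4 kg.
Tool frame: the origin (TCP) lies at the very end of the fingers, on their centre line; the grasp point (between the pads) lies 19 mm behind it; x points along the fingers, y is the direction in which the jaws open and shut, and the axes are right-handed (so a half turn about x gives the same grasp; the last joint's range is limited). The gripper opens to 85 mm and grips with 20 to 120 N. Pads are 22 mm wide; open, the fingers measure 114 mm over their backs; the gripper's body (76 mm by 85 mm) begins 54 mm behind the grasp point. The pads swing forward as they close: fully open they stand 13 mm farther back than shut.
Start: joints at [1.096, 0.599, -0.003, 1.599, 0.002, 0.943, -0.08], TCP at [0.281, -0.668, 0.231] pointing down, gripper open.
Joint ranges: [-2.57, 2.57], [-0.35, 1.97], [-1.29, 1.29], [0.11, 2.56], [-1.05, 4.19], [0.11, 1.86], [-2.63, 2.63]. Speed limits (rad/s): [2.22, 2.22, 3.01, 3.01, 3.14, 3.14, 3.14].

### API

Orientations are given as a rotation vector (axis times angle).
In Python, from station import bot gives the robot as it stands.
- The arm moves only by the shell command python3 -m crank 'ROWS' [OPENING] [FORCE]. ROWS is text: rows parted by semicolons, each of 4 numbers parted by spaces: the shift along the tool's x, y, z in mm, then the turn about the tool's x in degrees. A call has 1 to 10 rows; each row is the pose to reach, as a shift and turn from the pose commanded when the call began, along the tool's axes at that moment; what a row does not reach only later rows make up. A row lasts 1/8 s, in which the tool goes at most 62.5 mm and 10.7 degrees, less where a joint would pass 70% of its speed; a pose out of reach is approached as far as the arm can. A call with a gripper value outside its range is refused whole. OPENING is the finger opening in mm, from 0 to 85.4, set as the call begins (- or left out, the last holds). The fingers move at their own pace and stop on an object; FORCE is the grip in N (left out, the last holds). Time passes only in rows, so rows that repeat a pose let the fingers close. It gives the time, the measured TCP pose, the force and the opening at its end, in the units of the state.
- bot.state(): the state, without advancing time (a new reading comes with each control period).
- bot.camera(name): name is "scene" or "top"; returns (picture, depth): 384x512x3 uint8, blue, green, red; 384x512 float32, m along the optical axis (not along the pixel's ray), 0 where there is no reading.
- bot.camera_info(name): a dict with "mtx" (3x3 intrinsics, pixels), "extrinsics" (4x4, takes a point from camera to world coordinates). Camera axes: x right, y up, looking along -z (the intrinsics and any distortion apply to the point x, -y, -z); pixel columns grow to the right and rows downward; lengths in m; the calibration is good to about 2 mm. A picture is of the moment at which its call begins. camera_info takes no time and is no camera call.
- bot.finish_job(): hands the job in, once; it reports no verdict.
The state is a dict: "clock": time; "qpos": joint angles; "joint_velocities": joint speeds; "joint_efforts": joint torques, N m; "position": TCP position; "eef_rot": TCP orientation; "wrist_force": force on the tool from outside, world axes, zero at the start; "torque": the same for the moment, N m; "width": finger opening in m.
Only numpy, scipy, OpenCV 4.12 (cv2) and the standard library are available. Lean on these libraries where they do the work, as an engineer would, in place of code of your own. Each camera call takes 0.05 s, during which the arm holds its last target.

## Working session

There is one attempt and no reset: what is moved stays moved. The work goes in short steps, Python scripts to look and compute and a shell command to move; the robot and the scene stay as the last step left them, time stands still between calls to the robot, and variables do not carry over. Pictures are saved under pics/ and viewed, and the job is handed in when it is done.

```bash
ls; mkdir -p pics; python3 - <<'E'
from station import bot
import cv2,numpy as np
s=bot.state()
for k,v in s.items(): print(k,np.round(v,4))
for n in("scene","top"):
    p,d=bot.camera(n); cv2.imwrite(f"pics/{n}0.png",p); np.save(f"pics/{n}0.npy",d)
    i=bot.camera_info(n); print(n,i)
E
```

```text
pics
clock 0.0
qpos [ 1.0963  0.6001 -0.0025  1.6001  0.0018  0.9429 -0.0798]
joint_velocities [ 0.0003 -0.0019  0.0011 -0.0007 -0.0002 -0.0012  0.0008]
joint_efforts [-1.00000e-03 -7.76454e+01  1.56520e+00 -2.58017e+01  1.24000e-02
  9.00000e-03 -0.00000e+00]
position [ 0.2807 -0.668   0.2304]
eef_rot [ 2.0031  0.4054 -2.004 ]
wrist_force [-0.2943  0.0377 -0.365 ]
torque [ 0.0089 -0.0299 -0.0208]
width 0.0857
scene {'mtx': array([[406.51257575,   0.        , 256.65876049],
       [  0.        , 406.51257575, 190.23149637],
       [  0.        ,   0.        ,   1.        ]]), 'extrinsics': array([[ 0.00416694, -0.59663655,  0.80250076,  1.4332596 ],
       [ 0.99993829, -0.00577824, -0.00948807,  0.00803089],
       [ 0.01029797,  0.80249077,  0.59657565,  0.67069289],
       [ 0.        ,  0.        ,  0.        ,  1.        ]])}
top {'mtx': array([[419.37191425,   0.        , 252.54489792],
       [  0.        , 419.37191425, 190.75717679],
       [  0.        ,   0.        ,   1.        ]]), 'extrinsics': array([[ 0.01992329,  0.99751408, -0.06759231,  0.52287717],
       [-0.99956448,  0.02134504,  0.0203774 ,  0.03386454],
       [ 0.02176951,  0.06715688,  0.99750491,  0.95826879],
       [ 0.        ,  0.        ,  0.        ,  1.        ]])}
```

View pics/top0.png

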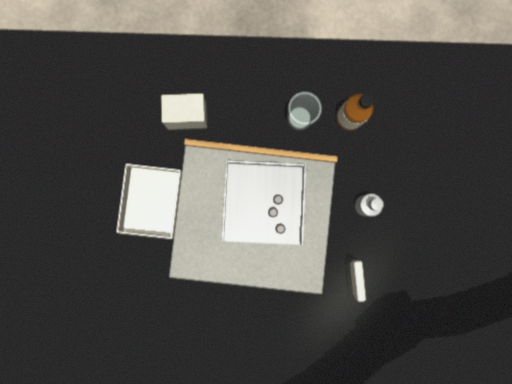

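View pics/scene0.png

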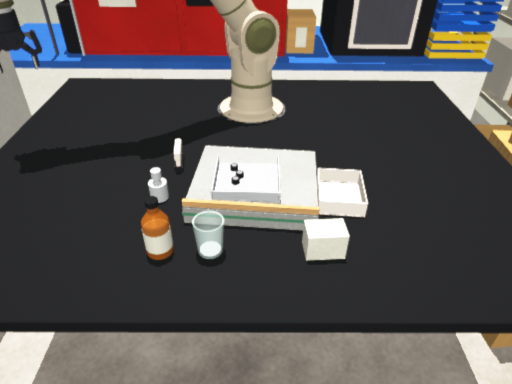

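The top view shows the riser with its stop bar from (185,142) to (336,158), and the tray at (223..305, 160..245), open towards the robot. The caps are near (278,199), (273,212) and (280,228). The weight is at (370,205), the wiper at (359,281) and the tub at (150,202).

```bash
cat > h.py <<'E'
import numpy as np,cv2
from station import bot
def proj(n,P):
    i=bot.camera_info(n);E=i["extrinsics"];c=(np.atleast_2d(P)-E[:3,3])@E[:3,:3]
    c=c*[1,-1,-1];u=c@i["mtx"].T;return u[:,:2]/u[:,2:]
def ray(n,uv,z):
    i=bot.camera_info(n);E=i["extrinsics"];uv=np.atleast_2d(uv).astype(float)
    d=np.c_[uv,np.ones(len(uv))]@np.linalg.inv(i["mtx"]).T*[1,-1,-1]@E[:3,:3].T
    t=(z-E[2,3])/d[:,2];return E[:3,3]+d*t[:,None]
def cloud(n,d):
    i=bot.camera_info(n);E=i["extrinsics"];v,u=np.indices(d.shape)
    c=np.stack([u,v,np.ones_like(u)],-1)@np.linalg.inv(i["mtx"]).T*d[...,None]*[1,-1,-1]
    return c@E[:3,:3].T+E[:3,3]
def shot(n,name,crop=None,k=3):
    p,d=bot.camera(n);np.save(f"pics/{name}.npy",d);cv2.imwrite(f"pics/{name}_raw.png",p)
    if crop:
        a,b,c,e=crop;q=cv2.resize(p[b:e,a:c],None,fx=k,fy=k,interpolation=cv2.INTER_CUBIC)
    else:q=p
    cv2.imwrite(f"pics/{name}.png",q);return p,d
E
python3 - <<'E'
from h import *
for n,c in(("top",(110,85,390,310)),("scene",(130,120,380,280))):
    p=cv2.imread(f"pics/{n}0.png");a,b,c_,e=c
    cv2.imwrite(f"pics/{n}0z.png",cv2.resize(p[b:e,a:c_],None,fx=2.8,fy=2.8,interpolation=cv2.INTER_CUBIC))
d=np.load("pics/top0.npy");w=cloud("top",d)
for u,v in((210,250),(260,200),(150,200),(370,205),(374,202),(359,281),(358,265),(361,296),(50,300),(278,199),(260,151),(183,110)):
    print(u,v,np.round(w[v,u]*1000))
E
```

```text
210 250 [455. 104.  52.]
260 200 [565.  -1.  52.]
150 200 [562. 246.   4.]
370 205 [ 558. -232.   80.]
374 202 [ 564. -237.   91.]
359 281 [ 397. -213.   67.]
358 265 [ 431. -210.   68.]
361 296 [ 366. -218.   65.]
50 300 [334. 460.   1.]
278 199 [567. -39.  71.]
260 151 [669.   1.  65.]
183 110 [754. 169.  68.]
```

View pics/top0z.png

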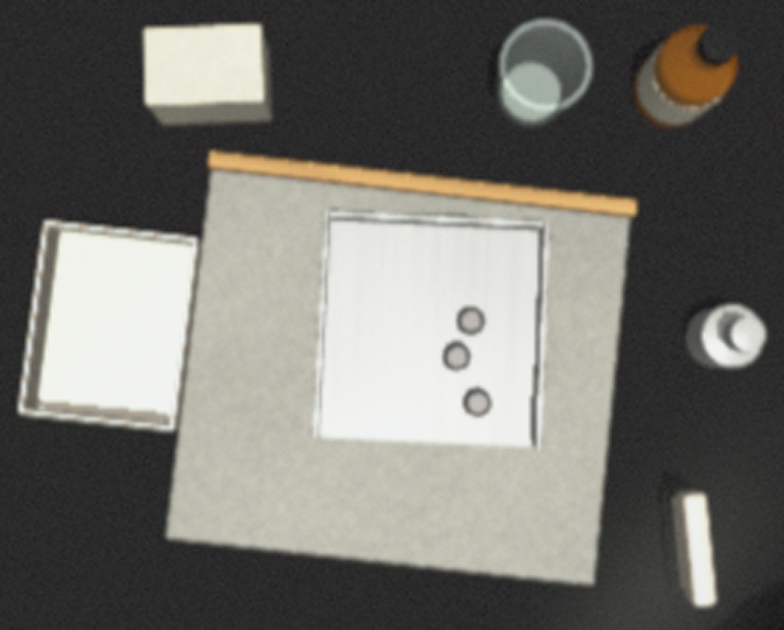

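View pics/scene0z.png

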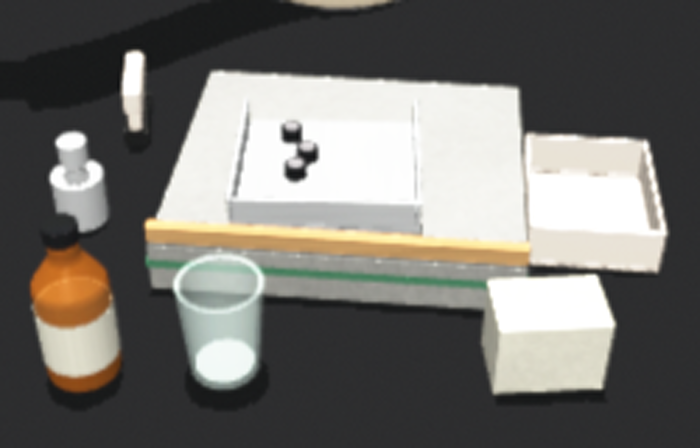

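```bash
python3 - <<'E'
from h import *
Z=lambda L:np.array(L)/2.8+[110,85]
def pr(l,P):print(l,np.round(P[:,:2]*1000,1).tolist())
R=ray("top",Z([(211,168),(632,212),(595,584),(167,539)]),.05);pr("riser",R)
print("riser edges len",[np.round(np.linalg.norm(R[i]-R[(i+1)%4])*1000) for i in range(4)])
for a,b in((0,1),(3,2),):
    d=R[a]-R[b];print("yaw y-edge",np.degrees(np.arctan2(-d[0],d[1])))
for a,b in((0,3),(1,2)):
    d=R[a]-R[b];print("yaw x-edge",np.degrees(np.arctan2(d[1],d[0])))
T=ray("top",Z([(330,210),(548,221)]),.083);pr("tray far rim",T)
T2=ray("top",Z([(316,437),(537,446)]),.055);pr("tray near floor",T2)
B=ray("top",Z([(209,151),(637,199),(637,215),(209,166)]),.068);pr("bar",B)
tub=ray("top",Z([(45,220),(197,238),(173,431),(19,413)]),.044);pr("tub",tub)
pr("caps",ray("top",Z([(471,319),(457,355),(478,401)]),.069))
p=cv2.imread("pics/top0.png").astype(int);w=cloud("top",np.load("pics/top0.npy"))
m=((w[...,2]>.056)&(w[...,2]<.078)&(w[...,0]<.47)&(w[...,1]<-.17)&(w[...,1]>-.26)&(p.min(2)>150))
vu=np.argwhere(m)[:,::-1].astype(np.float32);r=cv2.minAreaRect(vu);pr("wiper box",ray("top",cv2.boxPoints(r),.066));pr("wiper c",ray("top",[r[0]],.066));print(len(vu))
m=((w[...,2]>.08)&(w[...,2]<.1)&(w[...,0]<.6)&(w[...,0]>.5)&(w[...,1]<-.2)&(w[...,1]>-.27))
print(m.sum());vu=np.argwhere(m)[:,::-1].astype(np.float32);c=cv2.minEnclosingCircle(vu);print(c);pr("knob",ray("top",[c[0]],.088))
# scene
Zs=lambda L:np.array(L)/2.8+[130,120]
pr("scene knob",ray("scene",Zs([(71,141)]),.088))
pr("scene caps",ray("scene",Zs([(295,161),(308,145),(291,126)]),.069))
pr("scene rim far",ray("scene",Zs([(230,205),(420,207)]),.083))
pr("scene wiper top",ray("scene",Zs([(130,56),(139,56),(123,84),(141,92)]),.066))
E
```

```text
riser [[681.2, 163.7], [654.3, -165.6], [366.8, -139.1], [395.3, 188.4]]
riser edges len [np.float64(330.0), np.float64(289.0), np.float64(329.0), np.float64(287.0)]
yaw y-edge -4.6754701893503645
yaw y-edge -4.976876206420742
yaw x-edge -4.926253962818762
yaw x-edge -5.280227766220944
tray far rim [[645.8, 69.1], [641.2, -94.9]]
tray near floor [[474.9, 76.8], [471.2, -92.6]]
bar [[691.2, 163.1], [661.8, -165.5], [649.5, -165.5], [679.6, 162.7]]
tub [[638.3, 292.2], [626.9, 173.8], [476.8, 187.5], [488.4, 306.1]]
caps [[566.9, -39.2], [539.4, -29.0], [505.0, -45.5]]
wiper box [[436.3, -201.6], [438.2, -218.1], [357.9, -226.5], [356.0, -210.1]]
wiper c [[397.0, -214.1]]
303
128
((376.1666564941406, 203.5), 6.346587181091309)
knob [[560.7, -242.8]]
scene knob [[566.7, -241.7]]
scene caps [[569.2, -37.3], [542.7, -26.0], [510.1, -43.4]]
scene rim far [[655.7, -89.3], [657.0, 73.3]]
scene wiper top [[371.4, -220.3], [371.3, -210.7], [429.0, -218.6], [444.3, -197.9]]
```

```bash
python3 - <<'E'
from h import *
p=cv2.imread("pics/top0.png");s=cv2.imread("pics/scene0.png")
def z(p,u,v,k=10,w=38,h=28):
    q=cv2.resize(p[v:v+h,u:u+w],None,fx=k,fy=k,interpolation=cv2.INTER_NEAREST)
    for i in range(0,w,5):cv2.putText(q,str(u+i),(i*k,8),0,.3,(0,0,255),1)
    for i in range(0,h,5):cv2.putText(q,str(v+i),(0,i*k+8),0,.3,(0,0,255),1)
    return q
cv2.imwrite("pics/a.png",np.vstack([np.hstack([z(p,215,150),z(p,280,150)]),np.hstack([z(p,215,225),z(p,280,225)])]))
cv2.imwrite("pics/b.png",np.vstack([np.hstack([z(s,205,180),z(s,260,180)]),np.hstack([z(s,205,145),z(s,260,145)])]))
E
```

```text
(no output)
```

View pics/a.png

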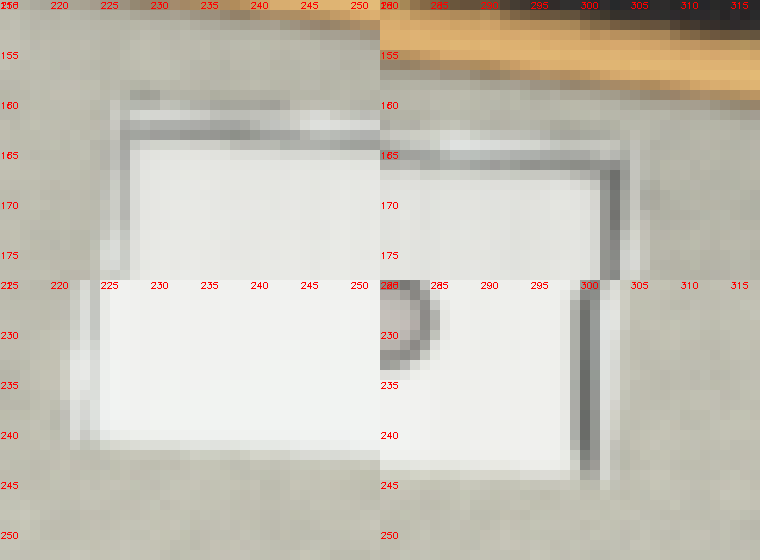

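View pics/b.png

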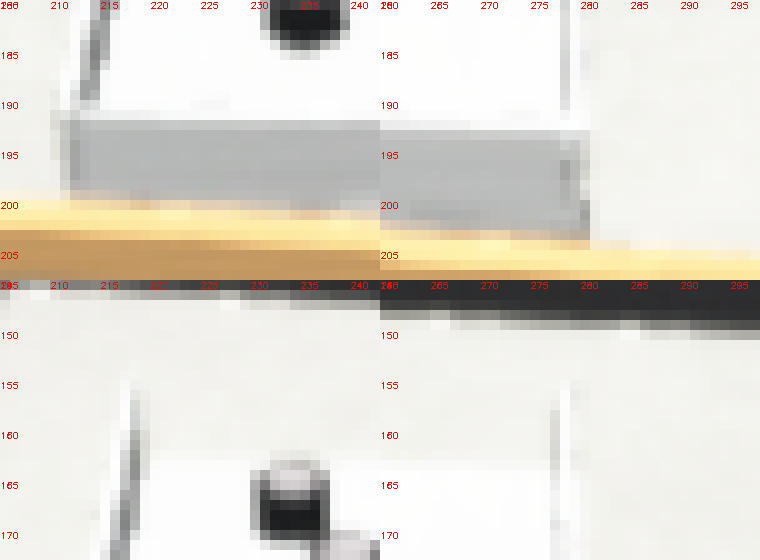

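```bash
python3 - <<'E'
from h import *
def pr(l,P):print(l,np.round(P[:,:2]*1000,1).tolist())
def pnt(l,n,uv,z):pr(l,ray(n,uv,z))
pnt("top rim far","top",[(225.5,160.7),(305.3,163.5)],.083)
pnt("top rim near L/R","top",[(221.5,241),(303.5,244.5)],.083)
pnt("top floor near","top",[(225,241),(298.5,244.5)],.055)
pnt("scene rim far","scene",[(280.3,192.5),(210.5,191)],.083)
pnt("scene rim near","scene",[(279,154.5),(216.8,154.5)],.083)
pnt("scene floor near","scene",[(276,162.5),(219,162)],.055)
# knob, body cross-check
pnt("scene knob","scene",[(155.4,170.3)],.088)
# riser in scene
pnt("riser scene near","scene",[(130+210/2.8,120+72/2.8),(130+520/2.8,120+88/2.8)],.05)
pnt("bar scene","scene",[(130+146/2.8,120+221/2.8),(130+529/2.8,120+244/2.8)],.068)
E
```

```text
top rim far [[644.2, 74.0], [642.1, -94.0]]
top rim near L/R [[476.5, 78.2], [472.4, -92.2]]
top floor near [[475.1, 72.2], [470.6, -85.5]]
scene rim far [[651.3, 74.3], [646.9, -94.0]]
scene rim near [[477.3, 79.5], [479.5, -91.3]]
scene floor near [[474.5, 72.5], [473.8, -86.9]]
scene knob [[566.4, -241.7]]
riser scene near [[376.4, -135.8], [405.1, 192.6]]
bar scene [[659.4, -162.0], [688.0, 164.3]]
```

```bash
cat >> h.py <<'E'
from scipy.spatial.transform import Rotation as Ro
def goto(x,y,z,yaw=None,s=None):
    """mm world, yaw deg of tool y axis in world; prints tool shift + turn"""
    s=s or bot.state();R=Ro.from_rotvec(s["eef_rot"]).as_matrix()
    d=R.T@(np.array([x,y,z])-np.array(s["position"])*1000)
    cur=np.degrees(np.arctan2(R[1,1],R[0,1]))
    t=0
    if yaw is not None:
        t=-((yaw-cur+90)%180-90)
    print("shift",np.round(d,1),"turn",round(t,1),"cur yaw",round(cur,1),"clock",round(float(s["clock"]),2),"pos",np.round(np.array(s["position"])*1000,1),"q7",round(float(s["qpos"][6]),2))
E
python3 - <<'E'
from h import *
print(Ro.from_rotvec(bot.state()["eef_rot"]).as_matrix().round(4))
goto(564,-242,220,90)
goto(564,-242,59,90)
E
```

```text
[[-7.000e-04  3.874e-01 -9.219e-01]
 [ 1.300e-03 -9.219e-01 -3.874e-01]
 [-1.000e+00 -1.400e-03  1.000e-04]]
shift [  10.8 -283.  -426.2] turn 22.8 cur yaw -67.2 clock 0.1 pos [ 280.7 -668.   230.5] q7 -0.08
shift [ 171.8 -282.7 -426.3] turn 22.8 cur yaw -67.2 clock 0.1 pos [ 280.7 -668.   230.5] q7 -0.08
```

```bash
python3 -m crank '10 -283 -426 23;10 -283 -426 23;10 -283 -426 23;10 -283 -426 23;10 -283 -426 23;10 -283 -426 23;10 -283 -426 23;10 -283 -426 23;10 -283 -426 23;10 -283 -426 23' 60 60; python3 - <<'E'
from h import *
goto(563.5,-242,150,-90);goto(563.5,-242,59,-90)
E
```

```text
clock: 1.35
position: [0.564, -0.2418, 0.2209]
eef_rot: [-2.22, 0.002, 2.221]
wrist_force: [-0.4, -0.6, -0.1]
width: 0.0601
shift [70.9  0.2  0.5] turn -0.1 cur yaw -90.1 clock 1.35 pos [ 564.  -241.8  220.9] q7 -1.2
shift [161.9   0.2   0.4] turn -0.1 cur yaw -90.1 clock 1.35 pos [ 564.  -241.8  220.9] q7 -1.2
```

```bash
python3 -m crank '40 0 0 0;80 0 0 0;110 0 0 0;135 0 0 0;150 0 0 0;161 0 0 0;161 0 0 0;161 0 0 0'; python3 - <<'E'
from h import *
shot("scene","g1",(110,60,260,220),4)
E
```

```text
clock: 2.35
position: [0.5643, -0.2428, 0.061]
eef_rot: [-2.221, 0.005, 2.219]
wrist_force: [0.2, 0.3, -0.9]
width: 0.0602
```

View pics/g1.png

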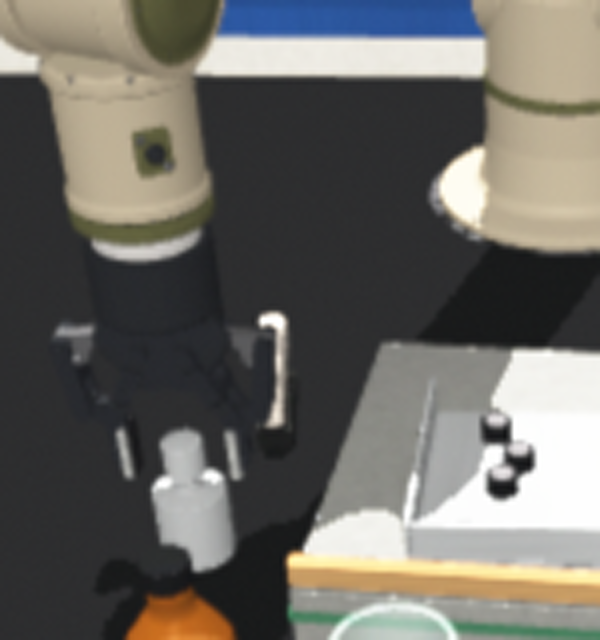

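The knob, at zoomed pixel (182,450), is centred between the pads. I'll close.

```bash
python3 -m crank '0 0 0 0;0 0 0 0;0 0 0 0;0 0 0 0;0 0 0 0;0 0 0 0' 15 70; python3 -m crank '-10 0 0 0;-30 0 0 0;-70 0 0 0;-120 0 0 0;-120 0 0 0;-120 0 0 0'; python3 - <<'E'
from h import *
shot("scene","g2",(110,20,260,180),4)
goto(564+50.6,-242.5+285,181,-90)
E
```

```text
clock: 3.15
position: [0.5643, -0.243, 0.0609]
eef_rot: [-2.221, 0.005, 2.219]
wrist_force: [-0.7, -1.4, 5.9]
width: 0.024
clock: 3.9
position: [0.5629, -0.2417, 0.1792]
eef_rot: [-2.217, 0.003, 2.222]
wrist_force: [-0.0, -0.5, -8.5]
width: 0.0239
shift [  -2.2 -284.3  -51.1] turn -0.2 cur yaw -90.2 clock 3.95 pos [ 562.6 -241.7  178.6] q7 -1.19
```

View pics/g2.png

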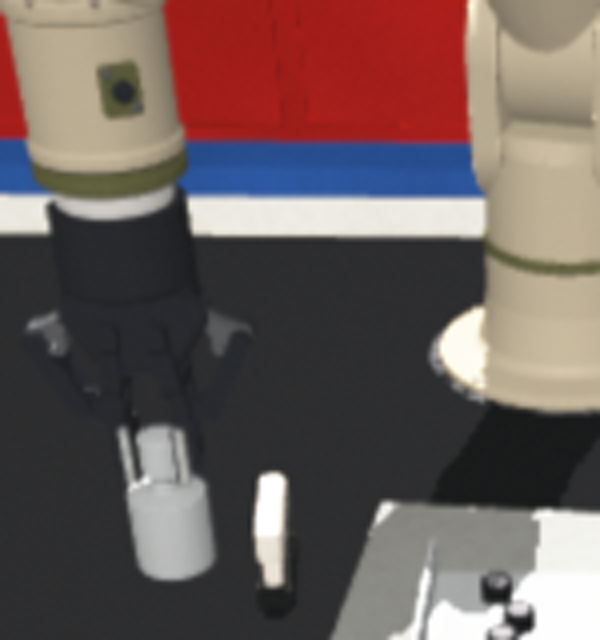

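```bash
python3 -m crank '-2 -20 -5 0;-2 -60 -12 0;-2 -110 -20 0;-2 -160 -30 0;-2 -210 -40 0;-2 -250 -46 0;-2 -275 -50 0;-2 -284 -51 0;-2 -284 -51 0;-2 -284 -51 0'; python3 - <<'E'
from h import *
shot("scene","g3",(190,60,340,220),4)
shot("top","g3t",(170,120,330,260),4)
goto(614.5,42.5,120,-90)
E
```

```text
clock: 5.2
position: [0.6156, 0.0398, 0.1819]
eef_rot: [-2.218, 0.007, 2.22]
wrist_force: [0.0, 0.3, -7.6]
width: 0.024
shift [62.2 -2.7  1.3] turn -0.3 cur yaw -90.3 clock 5.3 pos [615.8  39.8 182.2] q7 -1.65
```

View pics/g3.png

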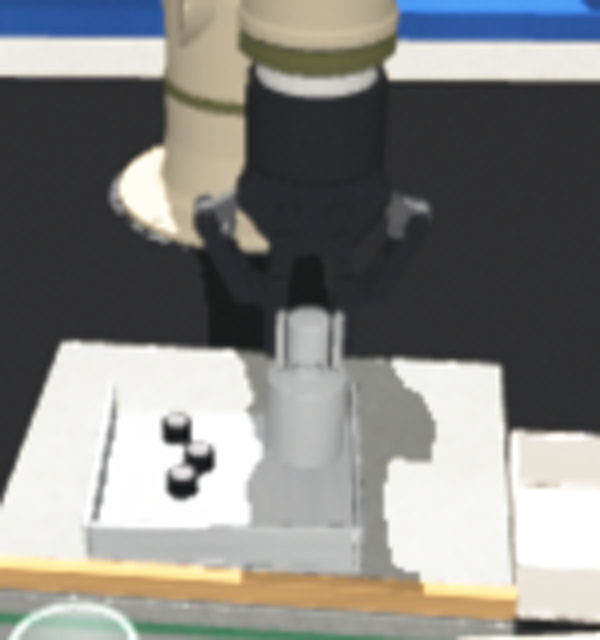

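View pics/g3t.png

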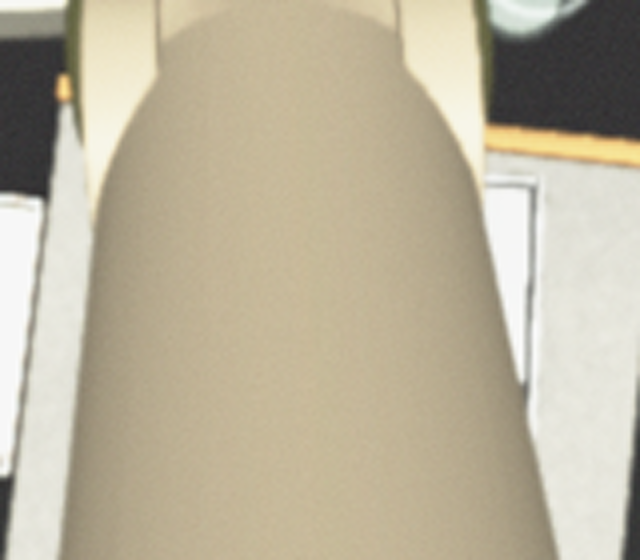

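```bash
python3 -m crank '0 -2 1 0;20 -2 1 0;40 -2 1 0;40 -2 1 0;40 -2 1 0'; python3 - <<'E'
from h import *
print(ray("scene",[(267.3,139.5)],.211)*1000)
shot("scene","g4",(190,60,340,220),4)
goto(614.5,42.5,120,-90)
E
```

```text
clock: 5.92
position: [0.6154, 0.0432, 0.1429]
eef_rot: [-2.22, 0.004, 2.219]
wrist_force: [0.7, -0.1, -7.7]
width: 0.024
[[620.85319363  40.40507793 211.        ]]
shift [23.1  0.8  1.1] turn -0.2 cur yaw -90.2 clock 5.97 pos [615.5  43.2 143.1] q7 -1.65
```

View pics/g4.png

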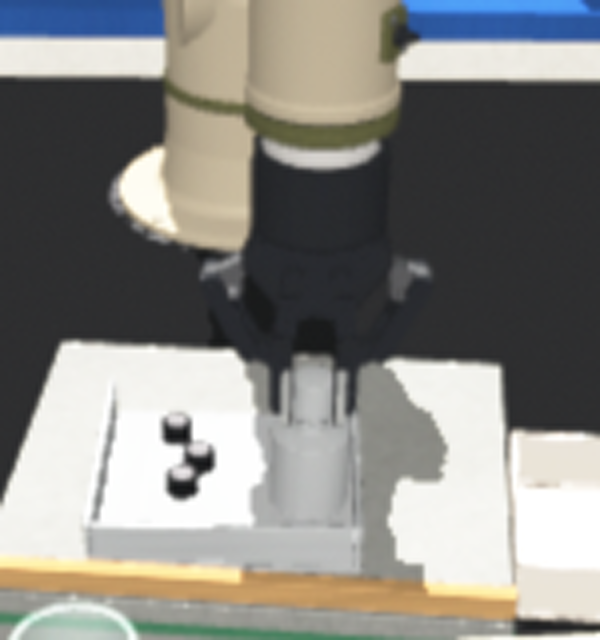

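```bash
python3 -m crank '0 1 2 0;12 1 2 0;20 1 2 0;24 1 2 0;26 1 2 0;28 1 2 0;28 1 2 0'; python3 - <<'E'
from h import *
shot("scene","g5",(190,60,340,220),4)
print(bot.state()["wrist_force"]);goto(614.5,42.5,120,-90)
E
```

```text
clock: 6.85
position: [0.6133, 0.0422, 0.1159]
eef_rot: [-2.221, 0.004, 2.218]
wrist_force: [-3.8, -1.2, 8.6]
width: 0.0241
[-3.63084827 -0.55905211  8.61460524]
shift [-4.1 -0.3 -1.2] turn -0.2 cur yaw -90.2 clock 6.9 pos [613.3  42.2 115.9] q7 -1.64
```

View pics/g5.png

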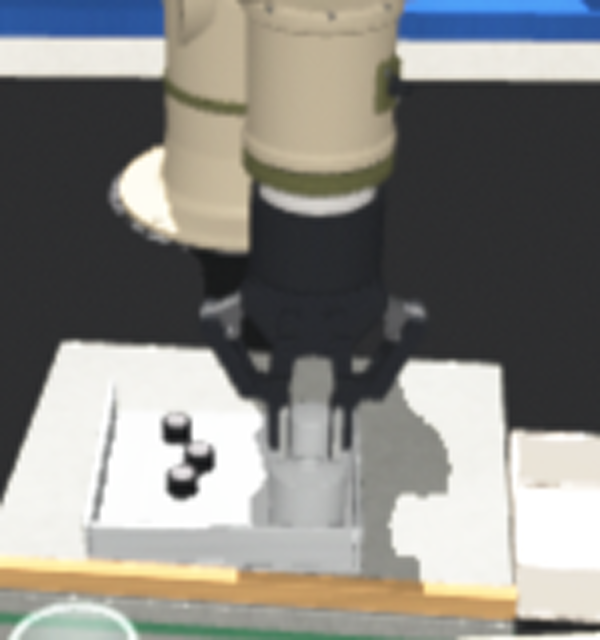

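The weight is inside the corner and on the floor: its base is hidden behind the far wall at zoomed (310,525), and the contact force has reversed. I'll release and lift.

```bash
python3 -m crank '0 0 0 0;0 0 0 0;0 0 0 0;0 0 0 0' 60; python3 -m crank '-20 0 0 0;-60 0 0 0;-110 0 0 0;-110 150 60 0;-110 220 120 0;-110 285 160 0;-110 285 160 0;-110 285 160 0;-110 285 160 0;-110 285 160 0'; python3 - <<'E'
from h import *
shot("scene","p1",(190,100,340,220),4)
shot("top","p1t",(170,120,330,260),4)
goto(490,-140,58,-90)
E
```

```text
clock: 7.4
position: [0.6131, 0.0424, 0.1142]
eef_rot: [-2.22, 0.004, 2.22]
wrist_force: [-0.7, 0.4, 0.4]
width: 0.06
clock: 8.65
position: [0.4517, -0.2427, 0.2244]
eef_rot: [-2.219, 0.006, 2.218]
wrist_force: [0.5, 1.1, 0.1]
width: 0.0601
shift [ 166.3 -100.8  -36.8] turn -0.1 cur yaw -90.1 clock 8.75 pos [ 453.  -240.8  224.2] q7 -1.11
```

View pics/p1.png

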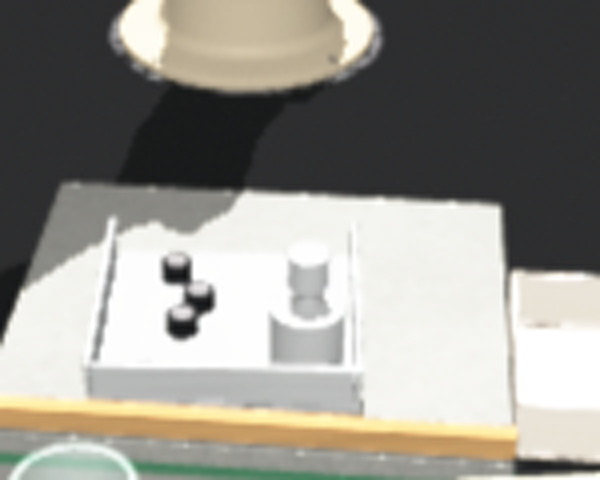

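View pics/p1t.png

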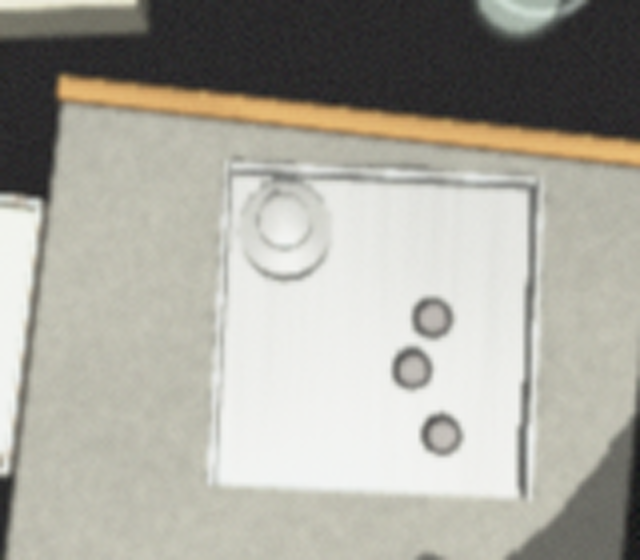

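```bash
python3 - <<'E'
from h import *
print("knob top",ray("top",[(241.25,175)],.143)*1000,"body", ray("top",[(241.2,177.5)],.105)*1000)
print("knob scene",ray("scene",[(267,161.7)],.143)*1000)
goto(489,-135,110,0)
E
```

```text
knob top [[608.48117499  39.8799737  143.        ]] body [[607.33846043  40.15089434 105.        ]]
knob scene [[608.21583345  41.76463694 143.        ]]
shift [ 114.3 -105.8  -35.8] turn 89.9 cur yaw -90.1 clock 8.75 pos [ 453.  -240.8  224.2] q7 -1.11
```

```bash
python3 -m crank '20 -20 -10 -10;40 -60 -20 -20;60 -106 -36 -30;80 -106 -36 -40;100 -106 -36 -50;114 -106 -36 -60;114 -106 -36 -70;114 -106 -36 -80;114 -106 -36 -90;114 -106 -36 -90' 0 60; python3 - <<'E'
from h import *
goto(489,-135,58,0)
E
```

```text
clock: 10.0
position: [0.4891, -0.1344, 0.1101]
eef_rot: [1.212, 1.209, -1.21]
wrist_force: [-0.9, -0.3, 0.7]
width: 0.0002
shift [52.1 -0.1  0.6] turn -0.1 cur yaw -0.1 clock 10.0 pos [ 489.1 -134.4  110.1] q7 -0.21
```

```bash
python3 -m crank '20 0 0 0;40 0 0 0;52 0 0 0;52 0 -8 0;52 0 -12 0;52 0 -16 0;52 0 -20 0;52 0 -20 0'; python3 - <<'E'
from h import *
shot("scene","p2",(180,100,340,220),4)
goto(489,-105,58,0);print(bot.state()["wrist_force"])
# arc plan in absolute TCP poses, pivot P
P=np.array([609,41.])
E
```

```text
clock: 11.0
position: [0.4886, -0.1159, 0.0585]
eef_rot: [1.212, 1.207, -1.211]
wrist_force: [-0.1, 0.4, -0.8]
width: -0.0001
shift [  0.5   0.5 -11.2] turn -0.2 cur yaw -0.2 clock 11.05 pos [ 488.5 -116.2   58.5] q7 -0.29
[-0.29507132 -0.03719706 -0.40951803]
```

View pics/p2.png

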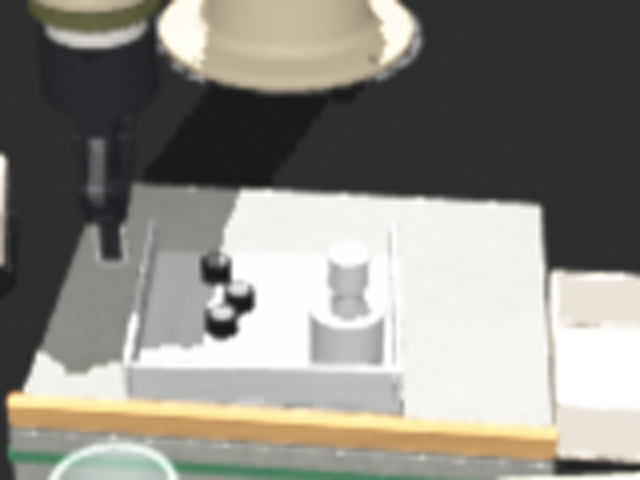

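```bash
cat >> h.py <<'E'
def arc(P,phis):
    s=bot.state();R=Ro.from_rotvec(s["eef_rot"]).as_matrix();p=np.array(s["position"])[:2]*1000
    for f in phis:
        a=np.radians(-f);r=np.array([[np.cos(a),-np.sin(a)],[np.sin(a),np.cos(a)]])
        d=np.append(np.array(P)+r@(p-P)-p,0);print(f,np.round(R.T@d,1)[1:], end=" ; ")
    print()
E
python3 -m crank '0 0 -5 0;0 0 -9 0;0 0 -12 0;0 0 -13 0;0 0 -13 0'; python3 - <<'E'
from h import *
print(bot.state()["wrist_force"]);goto(489,-105,58,0);arc((609,41),np.arange(2.5,26,2.5))
E
```

```text
clock: 11.68
position: [0.4884, -0.1031, 0.0582]
eef_rot: [1.212, 1.208, -1.212]
wrist_force: [0.5, -0.8, -0.1]
width: 0.0002
[ 0.49930339 -0.75809238 -0.08640618]
shift [0.2 0.6 1.9] turn -0.2 cur yaw -0.2 clock 11.68 pos [ 488.4 -103.1   58.2] q7 -0.32
2.5 [-6.2 -5.4] ; 5.0 [-12.1 -11. ] ; 7.5 [-17.8 -16.9] ; 10.0 [-23.3 -23. ] ; 12.5 [-28.4 -29.4] ; 15.0 [-33.3 -36. ] ; 17.5 [-37.9 -42.8] ; 20.0 [-42.2 -49.8] ; 22.5 [-46.2 -56.9] ; 25.0 [-49.8 -64.3] ;
```

```bash
python3 -m crank '0 4 3 0;0 9 3 0;0 9 0 0;0 9 -2 0;0 9 -2 0'; python3 - <<'E'
from h import *
print(bot.state()["wrist_force"]);goto(497,-105,58,0);arc((609,41),np.arange(2.5,26,2.5))
E
```

```text
clock: 12.3
position: [0.4971, -0.1012, 0.0582]
eef_rot: [1.211, 1.208, -1.212]
wrist_force: [-1.1, -1.7, -0.4]
width: 0.0002
[-1.13567951 -1.66717812 -0.43619041]
shift [ 0.2 -0.1  3.8] turn -0.2 cur yaw -0.2 clock 12.3 pos [ 497.1 -101.2   58.2] q7 -0.32
2.5 [-6.1 -5. ] ; 5.0 [-12.  -10.2] ; 7.5 [-17.7 -15.8] ; 10.0 [-23.1 -21.5] ; 12.5 [-28.2 -27.5] ; 15.0 [-33.1 -33.7] ; 17.5 [-37.7 -40.1] ; 20.0 [-42.1 -46.7] ; 22.5 [-46.1 -53.5] ; 25.0 [-49.8 -60.4] ;
```

```bash
python3 -m crank '0 -6 -5 2.5;0 -12 -10 5;0 -18 -16 7.5;0 -23 -22 10;0 -28 -28 12.5;0 -33 -34 15;0 -38 -40 17.5;0 -42 -47 20;0 -46 -54 22.5;0 -50 -60 25'; python3 - <<'E'
from h import *
shot("scene","p3",(180,100,340,220),4);shot("top","p3t",(170,120,330,260),4)
print(bot.state()["wrist_force"]);goto(497,-105,58,0);arc((609,41),np.arange(2.5,26,2.5))
E
```

```text
clock: 13.55
position: [0.4474, -0.0405, 0.0582]
eef_rot: [1.527, 0.966, -1.527]
wrist_force: [0.8, -2.0, -0.4]
width: -0.0
[-0.14497782 -0.51030068 -0.46099814]
shift [ 0.2 72.8 37.5] turn -25.2 cur yaw -25.2 clock 13.65 pos [447.1 -40.1  58.2] q7 -0.68
2.5 [-6.1 -5. ] ; 5.0 [-12.  -10.3] ; 7.5 [-17.6 -15.8] ; 10.0 [-23.  -21.6] ; 12.5 [-28.2 -27.6] ; 15.0 [-33.  -33.8] ; 17.5 [-37.6 -40.2] ; 20.0 [-41.9 -46.9] ; 22.5 [-46.  -53.7] ; 25.0 [-49.7 -60.6] ;
```

View pics/p3.png

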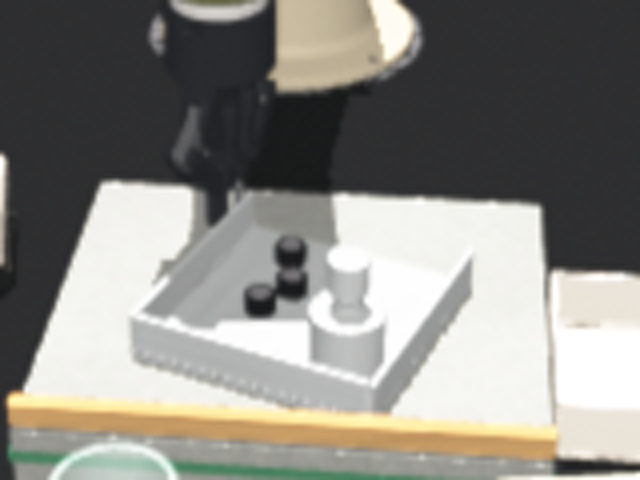

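View pics/p3t.png

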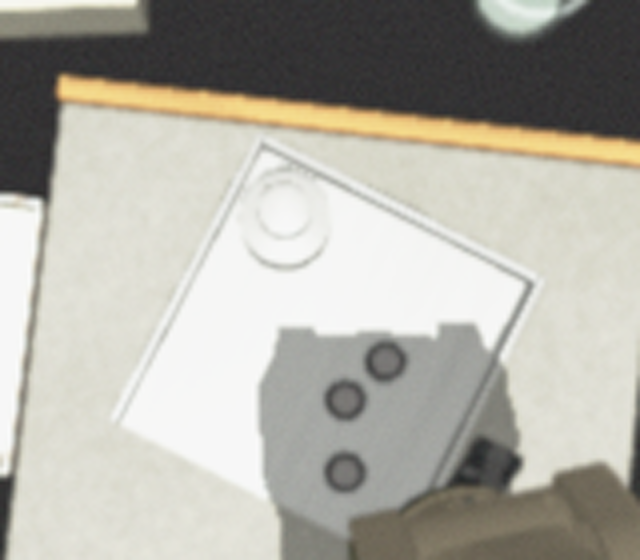

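Turned about 26°. The weight is at zoomed (285,210), which is about 5 mm towards the bar. Continuing.

```bash
python3 -m crank '0 -6 -5 2.5;0 -12 -10 5;0 -18 -16 7.5;0 -23 -22 10;0 -28 -28 12.5;0 -33 -34 15;0 -38 -40 17.5;0 -42 -47 20;0 -46 -54 22.5;0 -50 -60 25'; python3 - <<'E'
from h import *
shot("scene","p4",(180,100,340,220),4);shot("top","p4t",(170,120,330,260),4)
print(bot.state()["wrist_force"]);goto(497,-105,58,0);arc((612,41),np.arange(2.5,26,2.5))
E
```

```text
clock: 14.9
position: [0.428, 0.0351, 0.0582]
eef_rot: [1.821, 0.656, -1.821]
wrist_force: [-0.9, -1.8, 0.5]
width: -0.0
[0.10194279 0.4419543  0.08996724]
shift [  0.2 152.2  36.9] turn -50.2 cur yaw -50.2 clock 15.0 pos [428.   35.5  58.2] q7 -1.02
2.5 [-6.2 -5.1] ; 5.0 [-12.2 -10.4] ; 7.5 [-17.9 -16.1] ; 10.0 [-23.4 -21.9] ; 12.5 [-28.7 -28. ] ; 15.0 [-33.6 -34.3] ; 17.5 [-38.3 -40.8] ; 20.0 [-42.7 -47.6] ; 22.5 [-46.8 -54.5] ; 25.0 [-50.6 -61.6] ;
```

View pics/p4.png

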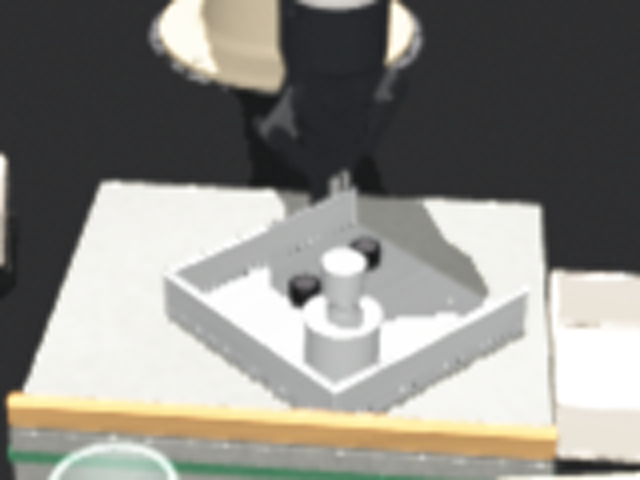

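View pics/p4t.png

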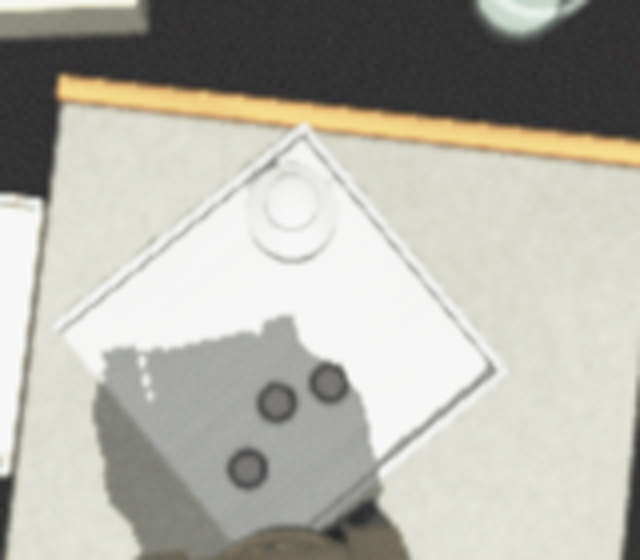

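```bash
python3 - <<'E'
from h import *
z=lambda a,b:(170+a/4-.375,120+b/4-.375)
print(ray("top",[z(291,201)],.143)*1000, ray("top",[z(285,220)],.143)*1000);print(ray("top",[z(304,125),z(502,372),z(57,328)],.083)*1000)
arc((618,37),np.arange(2.5,26,2.5))
E
```

```text
[[618.59205509  37.90134236 143.        ]] [[609.20053896  40.62781466 143.        ]]
[[666.00158729  32.22779488  83.        ]
 [538.30097222 -73.90505287  83.        ]
 [556.46302831 158.45275159  83.        ]]
2.5 [-6.3 -5.4] ; 5.0 [-12.4 -11.1] ; 7.5 [-18.2 -17. ] ; 10.0 [-23.7 -23.1] ; 12.5 [-29.  -29.6] ; 15.0 [-33.9 -36.2] ; 17.5 [-38.6 -43. ] ; 20.0 [-43.  -50.1] ; 22.5 [-47.1 -57.3] ; 25.0 [-50.8 -64.7] ;
```

```bash
python3 -m crank '0 -6 -5 2.5;0 -12 -11 5;0 -18 -17 7.5;0 -24 -23 10;0 -29 -29 12.5;0 -34 -36 15;0 -38 -43 17.5;0 -43 -50 20;0 -47 -57 22.5;0 -51 -64 25'; python3 - <<'E'
from h import *
shot("scene","p5",(180,100,340,220),4);shot("top","p5t",(170,120,330,260),4)
print(bot.state()["wrist_force"]);goto(497,-105,58,0);arc((618,37),np.arange(2.5,26,2.5))
E
```

```text
clock: 16.25
position: [0.4447, 0.1152, 0.0583]
eef_rot: [2.085, 0.268, -2.085]
wrist_force: [-0.5, -1.6, -0.2]
width: -0.0001
[-0.51554802  0.25872801 -0.55673189]
shift [2.000e-01 2.268e+02 6.100e+00] turn -75.2 cur yaw -75.2 clock 16.35 pos [445.1 115.8  58.2] q7 -1.36
2.5 [-6.3 -5.4] ; 5.0 [-12.4 -11. ] ; 7.5 [-18.2 -17. ] ; 10.0 [-23.7 -23.1] ; 12.5 [-29.  -29.5] ; 15.0 [-34.  -36.1] ; 17.5 [-38.7 -43. ] ; 20.0 [-43.1 -50. ] ; 22.5 [-47.1 -57.2] ; 25.0 [-50.9 -64.6] ;
```

View pics/p5.png

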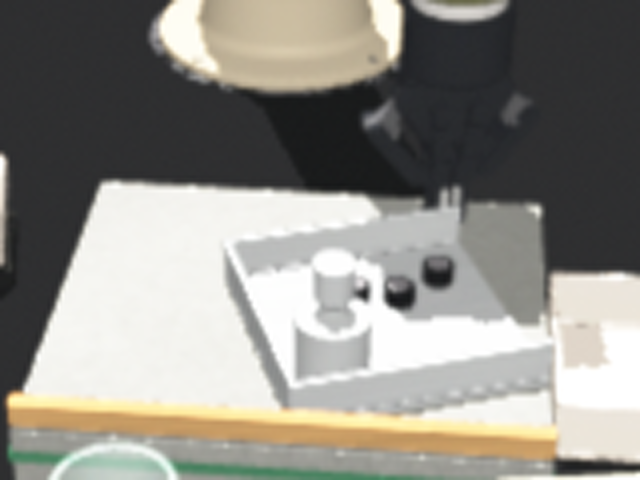

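View pics/p5t.png

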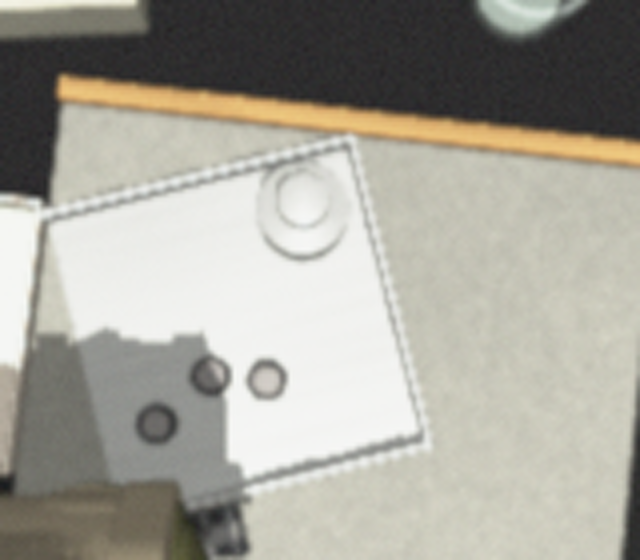

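```bash
python3 - <<'E'
from h import *
z=lambda a,b:(170+a/4-.375,120+b/4-.375)
print(ray("top",[z(303,198)],.143)*1000);Q=ray("top",[z(352,137),z(427,441),z(42,215)],.083)*1000;print(Q)
d=Q[0]-Q[1];print(np.degrees(np.arctan2(d[1],d[0])));d=Q[2]-Q[0];print(np.degrees(np.arctan2(d[1],d[0]))-90)
arc((618,33),np.arange(2.5,26,2.5))
E
```

```text
[[620.19801589  32.07147566 143.        ]]
[[660.22519438   6.8397009   83.        ]
 [501.64363495 -35.25282683  83.        ]
 [615.35582077 168.08846671  83.        ]]
14.86532091661419
15.549854239265713
2.5 [-6.3 -5.6] ; 5.0 [-12.3 -11.4] ; 7.5 [-18.  -17.5] ; 10.0 [-23.5 -23.8] ; 12.5 [-28.7 -30.3] ; 15.0 [-33.6 -37.1] ; 17.5 [-38.2 -44.1] ; 20.0 [-42.5 -51.3] ; 22.5 [-46.5 -58.6] ; 25.0 [-50.1 -66.2] ;
```

```bash
python3 -m crank '0 -6 -6 2.5;0 -12 -11 5;0 -18 -17 7.5;0 -24 -24 10;0 -29 -30 12.5;0 -34 -37 15;0 -38 -44 17.5;0 -41 -48 19;0 -41 -48 19'; python3 - <<'E'
from h import *
shot("scene","p6",(180,100,340,220),4);shot("top","p6t",(140,120,330,262),4)
print(bot.state()["wrist_force"]);goto(497,-105,58,0)
E
```

```text
clock: 17.48
position: [0.4809, 0.167, 0.0582]
eef_rot: [-2.185, 0.08, 2.183]
wrist_force: [-0.3, -0.2, 0.2]
width: -0.0001
[ 0.14342674  0.30774078 -0.24894074]
shift [  0.3 269.7 -36.1] turn 85.8 cur yaw -94.2 clock 17.57 pos [480.7 166.6  58.3] q7 -1.6
```

View pics/p6.png

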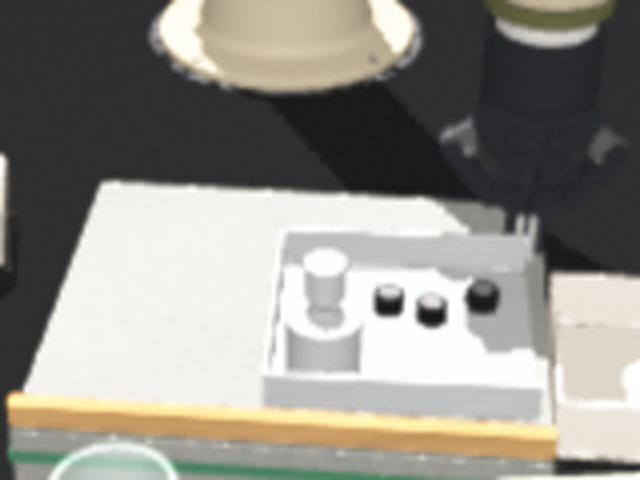

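View pics/p6t.png

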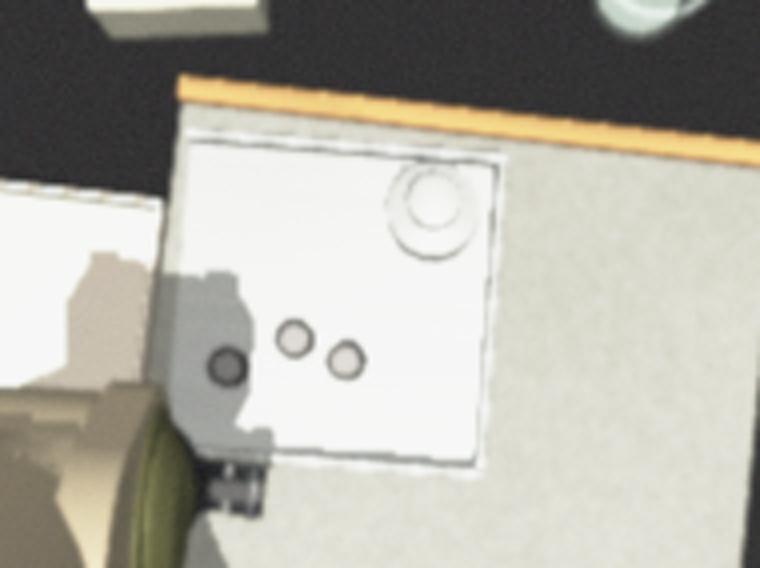

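```bash
python3 - <<'E'
from h import *
z=lambda a,b:(140+a/4-.375,120+b/4-.375)
print(ray("top",[z(434,197)],.143)*1000);Q=ray("top",[z(506,155),z(481,475),z(187,130)],.083)*1000;print(Q)
d=Q[0]-Q[1];print(np.degrees(np.arctan2(d[1],d[0])));d=Q[2]-Q[0];print(np.degrees(np.arctan2(d[1],d[0]))-90)
p=cv2.imread("pics/p6t_raw.png");c=p[120:262,140:330]
# line fits for bar, tray far edge
B=ray("top",[z(180,101),z(755,164)],.068)*1000;d=B[0]-B[1];print("bar",B,np.degrees(np.arctan2(d[1],d[0]))-90)
F=ray("top",[z(192,141),z(494,162)],.055)*1000;d=F[0]-F[1];print("inner wall line top",np.degrees(np.arctan2(d[1],d[0]))-90)
F=ray("top",[z(184,110),z(161,290)],.05)*1000;d=F[0]-F[1];print("riser side",F,np.degrees(np.arctan2(d[1],d[0])))
E
python3 - <<'E'
import cv2
p=cv2.imread("pics/p6t_raw.png")
cv2.imwrite("pics/p6z.png",cv2.resize(p[140:250,165:275],None,fx=5.4,fy=5.4,interpolation=cv2.INTER_NEAREST))
E
```

```text
[[620.81064843  26.70683292 143.        ]]
[[651.09512839 -11.23738377  83.        ]
 [483.39509886  -1.2178125   83.        ]
 [660.4374393  156.43563616  83.        ]]
-3.4191854959412114
-3.1890766179804473
bar [[ 678.32117642  162.7380764    68.        ]
 [ 651.51516198 -145.84109731   68.        ]] -4.964772947429509
inner wall line top -2.6866803465206743
riser side [[676.56796354 163.02035784  50.        ]
 [578.0958149  172.40458841  50.        ]] -5.443751756418403
```

View pics/p6z.png

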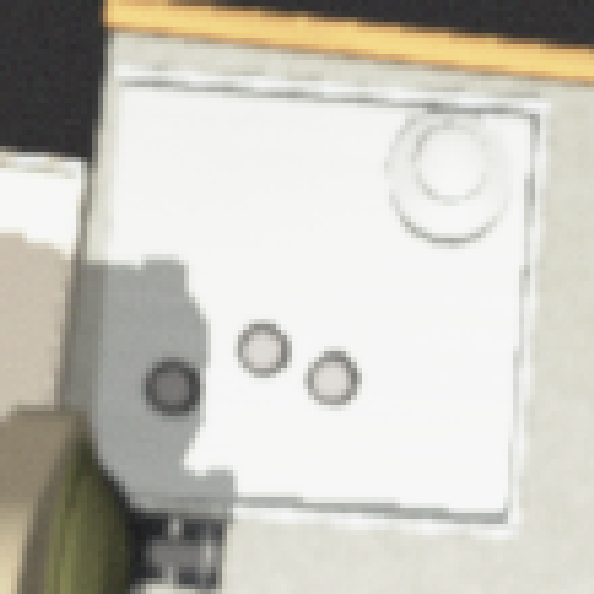

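```bash
python3 - <<'E'
from h import *
arc((621,27),[.5,1,1.5,2,2.5])
E
```

```text
0.5 [-1.3 -1.1] ; 1 [-2.6 -2.3] ; 1.5 [-3.9 -3.4] ; 2 [-5.2 -4.6] ; 2.5 [-6.4 -5.8] ;
```

```bash
python3 -m crank '0 -1.3 -1 0.5;0 -2.6 -2.3 1;0 -4 -3.5 1.5;0 -5 -4.5 2;0 -5 -5 2;0 -5 -5 2'; python3 -m crank '0 3 6 0;0 6 20 0;-30 6 40 0;-80 80 30 0;-110 140 20 0;-130 200 20 0;-130 200 20 0'; python3 - <<'E'
from h import *
p,d=shot("top","p7t",(140,120,330,262),4)
cv2.imwrite("pics/p7z.png",cv2.resize(p[140:250,165:275],None,fx=5.4,fy=5.4,interpolation=cv2.INTER_NEAREST))
goto(397,-214,150,-84)
E
```

```text
clock: 18.32
position: [0.4856, 0.1714, 0.0582]
eef_rot: [-2.165, 0.117, 2.166]
wrist_force: [-1.9, 0.7, 0.1]
width: -0.0002
clock: 19.2
position: [0.4432, -0.0281, 0.1895]
eef_rot: [-2.166, 0.12, 2.162]
wrist_force: [0.9, 0.0, -1.0]
width: -0.0
shift [ 40.5 187.2  25.3] turn -12.5 cur yaw -96.5 clock 19.25 pos [443.3 -30.9 190.5] q7 -1.42
```

View pics/p7t.png

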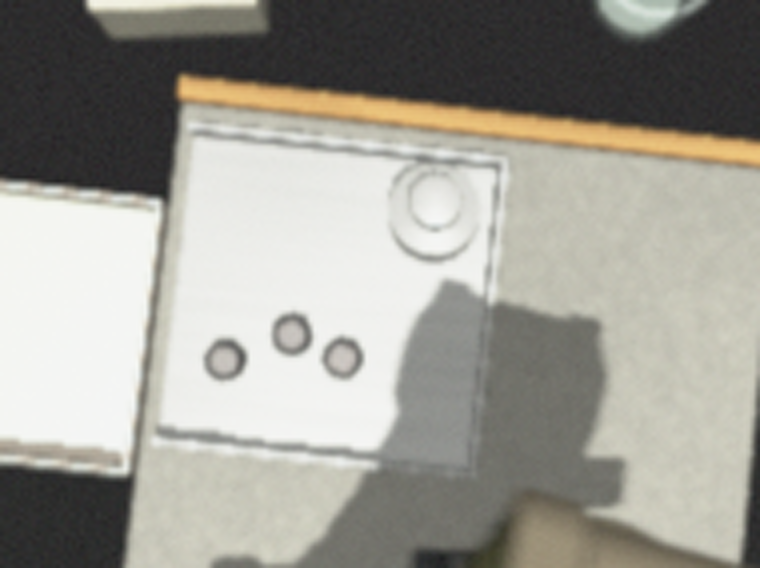

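View pics/p7z.png

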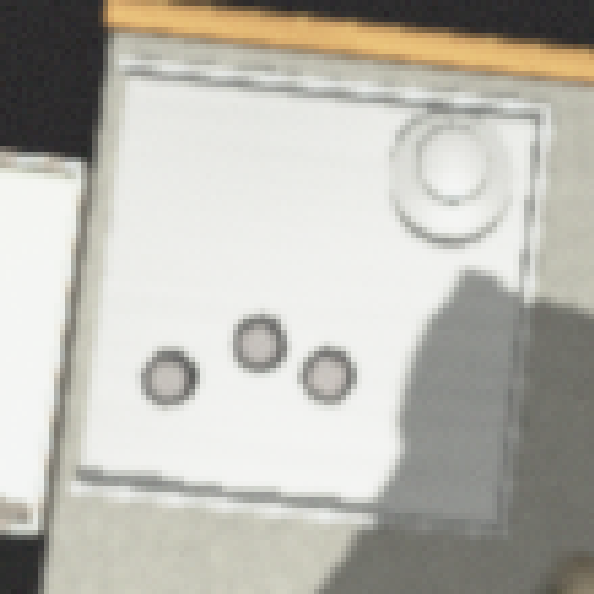

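```bash
python3 - <<'E'
from h import *
z=lambda a,b:(165+a/5.4-.4,140+b/5.4-.4)
Q=ray("top",[z(119,56),z(552,103),z(508,536),z(72,492)],.083)*1000;print(Q.round(1))
for i in range(4):
    d=Q[(i+1)%4]-Q[i];print(round((np.degrees(np.arctan2(d[1],d[0]))+45)%90-45,2),round(np.linalg.norm(d)),end=' | ')
C=Q.mean(0);print("centre",C.round(1))
print("knob",ray("top",[z(452,162)],.143)*1000)
cp=ray("top",[z(170,376),z(260,343),z(328,375)],.069)*1000
a=np.radians(-5);R=np.array([[np.cos(a),-np.sin(a)],[np.sin(a),np.cos(a)]])
print("caps world",cp[:,:2].round(1).tolist(),"tray",((cp-C)[:,:2]@R).round(1).tolist())
print("foot start",C[:2]+R@[-30,-52],"end",C[:2]+R@[-30,100])
E
```

```text
[[665.  156.   83. ]
 [650.5 -12.7  83. ]
 [482.3   1.3  83. ]
 [496.  168.9  83. ]]
-4.92 169 | -4.75 169 | -4.65 168 | -4.34 170 | centre [573.5  78.4  83. ]
knob [[619.39316795  26.32811593 143.        ]]
caps world [[541.5, 134.2], [555.1, 99.4], [543.1, 72.5]] tray [[-36.7, 52.9], [-20.1, 19.4], [-29.7, -8.5]]
foot start [539.03622544  29.1678235 ] end [552.28389834 180.58941761]
```

```bash
python3 -m crank '0 60 10 -6;0 120 20 -12;10 180 23 -12.5;10 187 23 -12.5;40 187 23 -12.5;40 187 23 -12.5;40 187 23 -12.5' 60 60; python3 - <<'E'
from h import *
shot("scene","w1",(120,60,270,200),4)
goto(399,-213.5,36,-84)
E
```

```text
clock: 20.12
position: [0.4012, -0.208, 0.1487]
eef_rot: [2.164, 0.121, -2.165]
wrist_force: [0.3, -0.5, 0.2]
width: 0.0599
shift [112.9   5.    3.2] turn 0.4 cur yaw -83.6 clock 20.18 pos [ 401.5 -208.2  148.9] q7 -0.79
```

View pics/w1.png

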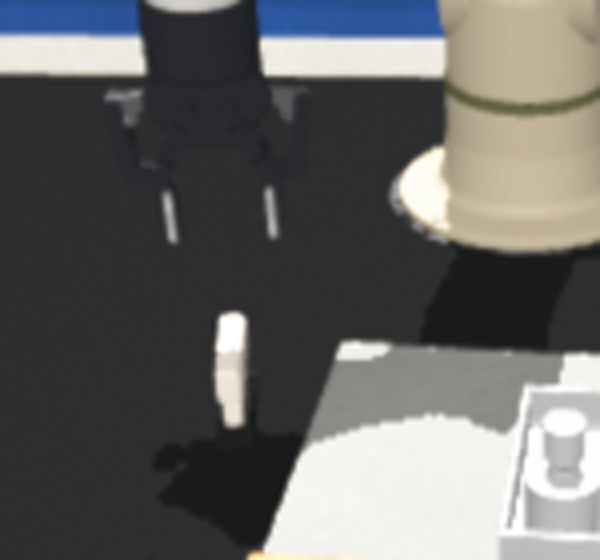

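```bash
python3 -m crank '0 5 3 0;40 5 3 0;70 5 3 0;95 5 3 0;108 5 3 0;112 5 3 0;112 5 3 0'; python3 - <<'E'
from h import *
shot("scene","w2",(120,60,270,200),4)
goto(399,-213.5,36,-84);print(bot.state()["wrist_force"])
E
```

```text
clock: 21.05
position: [0.399, -0.2143, 0.0367]
eef_rot: [2.165, 0.119, -2.164]
wrist_force: [0.7, 0.2, -0.2]
width: 0.0602
shift [ 0.9 -0.8 -0. ] turn 0.3 cur yaw -83.7 clock 21.1 pos [ 399.1 -214.3   36.9] q7 -0.68
[ 0.71574862  0.09442504 -0.78581211]
```

View pics/w2.png

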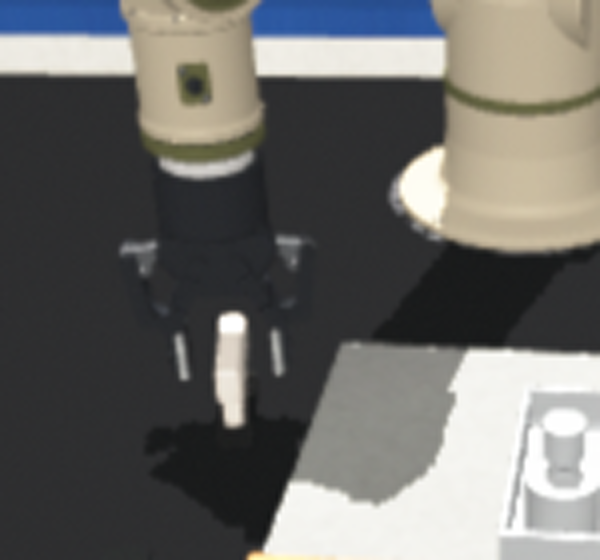

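```bash
python3 -m crank '0 0 0 0;0 0 0 0;0 0 0 0;0 0 0 0;0 0 0 0;0 0 0 0' 8 60; python3 -m crank '-15 0 0 0;-50 0 0 0;-100 0 0 0;-140 0 0 0;-140 0 0 0;-140 0 0 0'; python3 - <<'E'
from h import *
shot("scene","w3",(120,20,270,160),4)
goto(541,29,172,-95)
E
```

```text
clock: 21.85
position: [0.399, -0.2142, 0.0368]
eef_rot: [2.166, 0.119, -2.164]
wrist_force: [-0.9, 0.6, 6.9]
width: 0.0169
clock: 22.6
position: [0.3987, -0.2137, 0.176]
eef_rot: [2.165, 0.12, -2.165]
wrist_force: [-0.3, 0.1, -0.8]
width: 0.0174
shift [   3.5 -225.6 -168.5] turn 11.3 cur yaw -83.7 clock 22.65 pos [ 398.4 -213.7  175.6] q7 -0.78
```

View pics/w3.png

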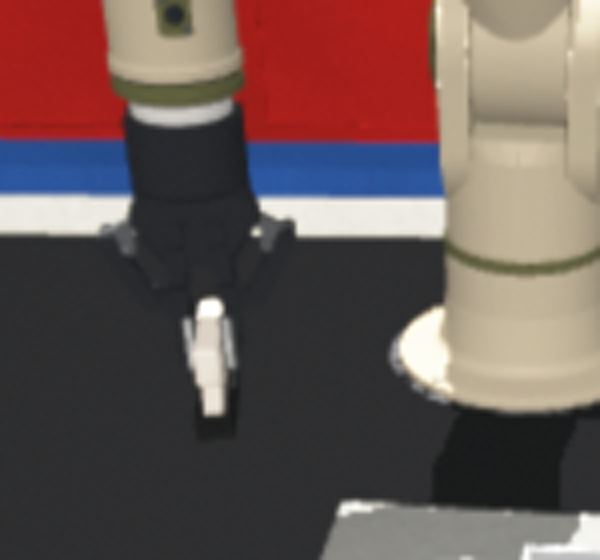

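```bash
python3 -m crank '0 -40 -30 2;0 -90 -67 4;0 -140 -105 6;0 -180 -134 8;0 -210 -157 10;3 -225 -168 11;3 -225 -168 11.3;3 -225 -168 11.3'; python3 - <<'E'
from h import *
shot("scene","w4",(180,60,340,200),4)
goto(541,29,93,-95)
E
```

```text
clock: 23.65
position: [0.5401, 0.026, 0.1729]
eef_rot: [-2.175, 0.098, 2.178]
wrist_force: [0.9, -1.4, -0.7]
width: 0.0174
shift [80.1 -3.1 -0.6] turn -0.1 cur yaw -95.1 clock 23.7 pos [540.2  26.  173.1] q7 -1.43
```

View pics/w4.png

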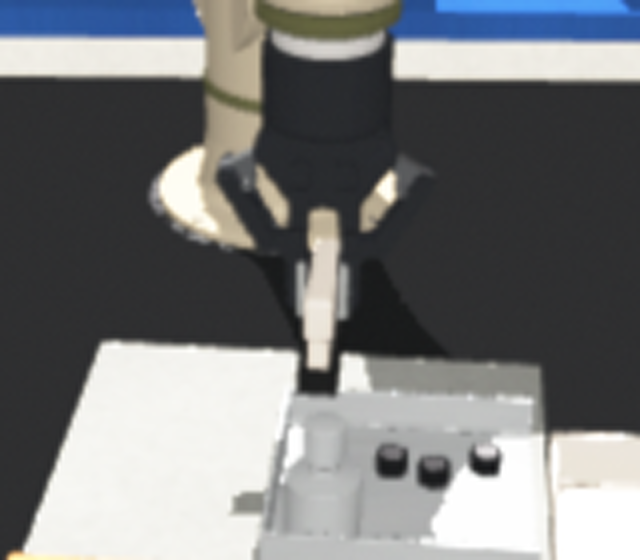

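```bash
python3 -m crank '0 -3 0 0;25 -3 -1 0;45 -3 -1 0;60 -3 -1 0;72 -3 -1 0;79 -3 -1 0;79 -3 -1 0'; python3 - <<'E'
from h import *
shot("scene","w5",(180,60,340,200),4)
goto(541,29,93,-95);print(bot.state()["wrist_force"])
E
```

```text
clock: 24.58
position: [0.5423, 0.0307, 0.094]
eef_rot: [-2.176, 0.095, 2.177]
wrist_force: [-0.2, 0.3, -1.2]
width: 0.0173
shift [1.4 1.8 1.3] turn -0.0 cur yaw -95.0 clock 24.62 pos [542.5  30.7  94.4] q7 -1.35
[-0.07956055 -0.84544284 -0.12436779]
```

View pics/w5.png

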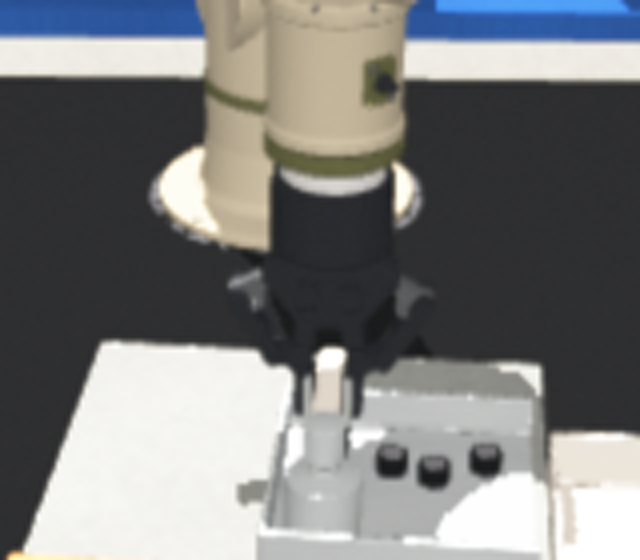

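```bash
python3 -m crank '1 -8 0 0;1.5 -18 0 0;1.5 -30 0 0;1.5 -42 0 0;1.5 -54 0 0;1.5 -66 0 0;1.5 -78 0 0;1.5 -90 0 0;1.5 -100 0 0;1.5 -100 0 0'; python3 - <<'E'
from h import *
shot("scene","w6",(200,60,360,200),4)
goto(541,29,93,-95);print(bot.state()["wrist_force"])
E
```

```text
clock: 25.88
position: [0.5511, 0.1314, 0.0927]
eef_rot: [-2.177, 0.093, 2.177]
wrist_force: [0.3, 0.5, -0.4]
width: 0.0168
shift [ -0.3 102.1   1.2] turn 0.0 cur yaw -95.0 clock 25.93 pos [551.1 130.7  92.7] q7 -1.51
[-0.63661458 -0.20337377 -1.14098886]
```

View pics/w6.png

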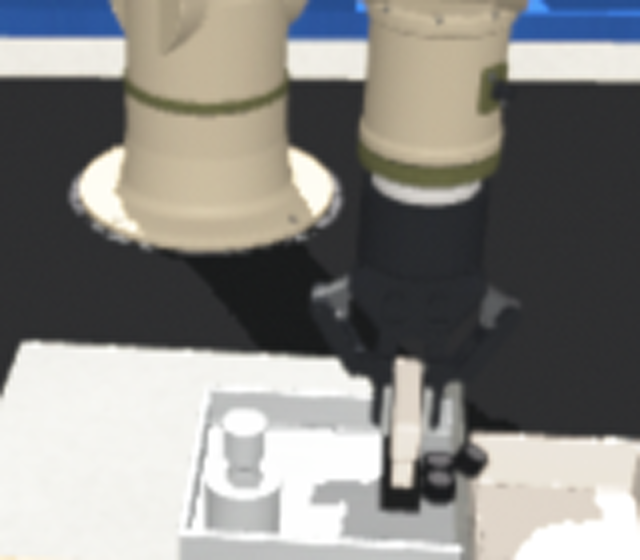

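```bash
python3 -m crank '0 -10 0 0;0 -20 0 0;0 -30 0 0;0 -40 0 0;0 -48 0 0;0 -56 0 0;0 -62 0 0;0 -62 0 0'; python3 - <<'E'
from h import *
shot("scene","w7",(220,60,380,200),4)
goto(541,29,93,-95);print(bot.state()["wrist_force"])
E
```

```text
clock: 26.92
position: [0.5565, 0.1927, 0.0927]
eef_rot: [-2.177, 0.094, 2.177]
wrist_force: [0.2, -1.8, -0.2]
width: 0.0174
shift [ -0.2 163.9   1.2] turn 0.0 cur yaw -95.0 clock 26.98 pos [556.5 192.2  92.7] q7 -1.6
[ 0.09877844 -0.02210272 -1.28680577]
```

View pics/w7.png

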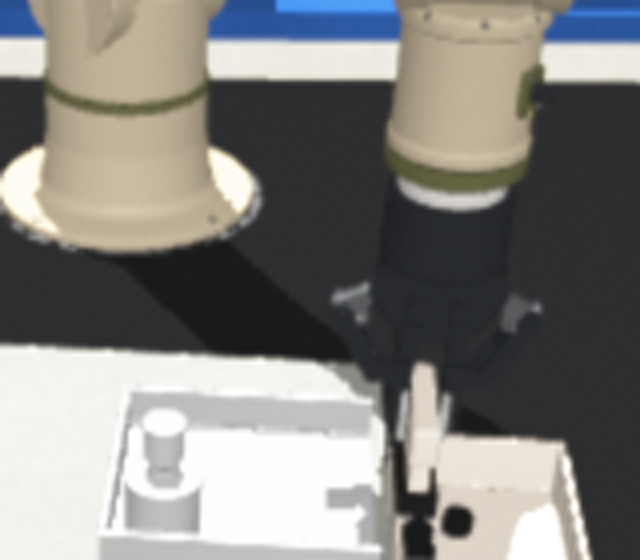

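```bash
python3 -m crank '-15 0 0 0;-50 0 0 0;-90 0 0 0;-90 60 20 0;-90 120 60 0;-90 180 100 0;-90 220 130 0;-90 220 130 0;-90 220 130 0'; python3 - <<'E'
from h import *
shot("scene","w8",(220,100,380,220),4)
shot("top","w8t",(110,120,300,262),4)
goto(399,-214,150,-84);print(bot.state()["wrist_force"])
E
```

```text
clock: 28.1
position: [0.4082, -0.016, 0.1836]
eef_rot: [-2.177, 0.096, 2.174]
wrist_force: [1.3, 1.6, -1.2]
width: 0.0171
shift [ 33.1 199.2  -7. ] turn -11.0 cur yaw -95.0 clock 28.2 pos [409.1 -15.  183.2] q7 -1.35
[-0.35909387  0.1576847  -0.82127536]
```

View pics/w8.png

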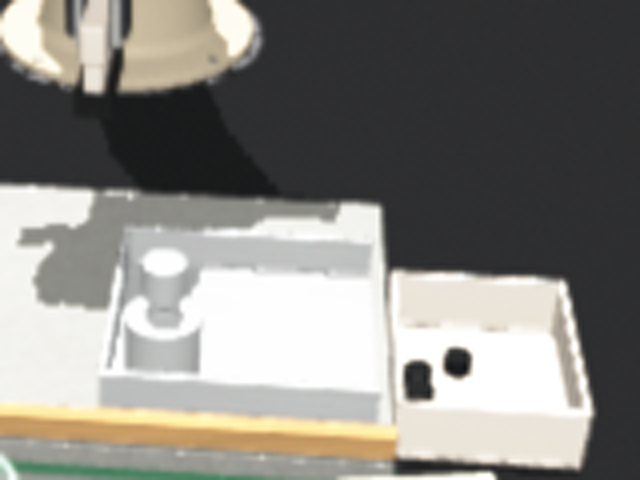

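View pics/w8t.png

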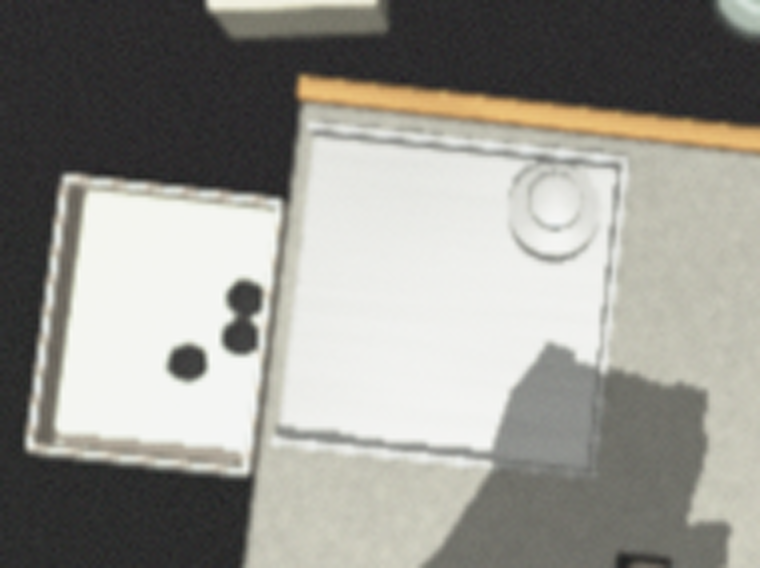

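All three caps lie in the tub, at zoomed top-view pixels (245,298), (241,337) and (187,362). The tray is empty apart from the weight. Next I'll stand the wiper on the bench.

```bash
python3 -m crank '0 50 0 -3;0 110 -3 -7;10 160 -6 -10;20 190 -7 -11;33 199 -7 -11;33 199 -7 -11;33 199 -7 -11'; python3 - <<'E'
from h import *
goto(399,-214,38,-84)
E
```

```text
clock: 29.08
position: [0.3981, -0.2137, 0.1498]
eef_rot: [2.167, 0.115, -2.167]
wrist_force: [-0.8, -0.2, -0.9]
width: 0.0168
shift [111.8   0.4  -0.9] turn 0.1 cur yaw -83.9 clock 29.07 pos [ 398.1 -213.7  149.8] q7 -0.71
```

```bash
python3 -m crank '40 0 0 0;75 0 0 0;95 0 0 0;105 0 0 0;109 0 0 0;111 0 0 0;112 0 0 0;112 0 0 0;112 0 0 0'; python3 - <<'E'
from h import *
shot("scene","w9",(120,60,270,200),4);goto(399,-214,37,-84)
E
```

```text
clock: 30.2
position: [0.3975, -0.2145, 0.038]
eef_rot: [2.168, 0.113, -2.167]
wrist_force: [0.4, -0.8, -1.0]
width: 0.0173
shift [ 1.  -0.4 -1.5] turn -0.0 cur yaw -84.0 clock 30.25 pos [ 397.5 -214.5   38. ] q7 -0.59
```

View pics/w9.png

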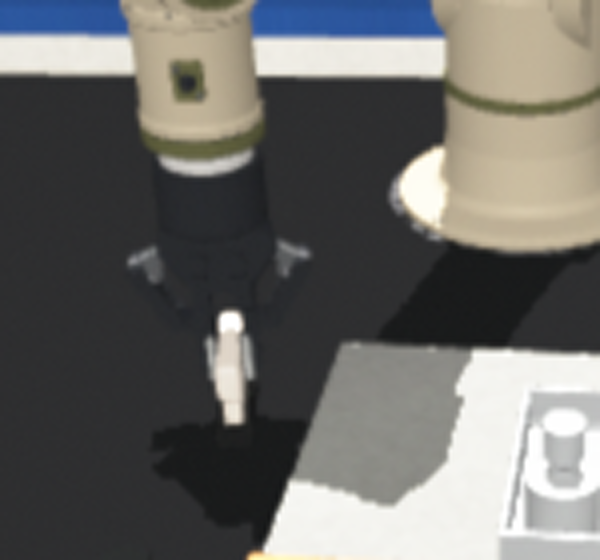

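```bash
python3 -m crank '0.7 0 0 0;1.2 0 0 0;1.2 0 0 0'; python3 -m crank '0 0 0 0;0 0 0 0;0 0 0 0;0 0 0 0;0 0 0 0' 60; python3 -m crank '-15 0 0 0;-50 0 0 0;-100 0 0 0;-150 0 0 0;-150 50 0 0;-150 110 0 0;-150 160 0 0;-150 160 0 0;-150 160 0 0;-150 160 0 0'; python3 - <<'E'
from h import *
shot("scene","f1",(120,90,380,280),3)
shot("top","f1t",(110,85,400,310),2.7);print(bot.state()["clock"])
E
```

```text
clock: 30.62
position: [0.3974, -0.2146, 0.0368]
eef_rot: [2.168, 0.113, -2.167]
wrist_force: [-1.0, 0.8, 4.6]
width: 0.0169
clock: 31.25
position: [0.3974, -0.2145, 0.0365]
eef_rot: [2.168, 0.113, -2.168]
wrist_force: [-0.2, -0.3, 0.6]
width: 0.06
clock: 32.5
position: [0.4141, -0.3722, 0.1864]
eef_rot: [2.167, 0.116, -2.168]
wrist_force: [-0.8, 0.4, -0.1]
width: 0.0601
32.6
```

View pics/f1.png

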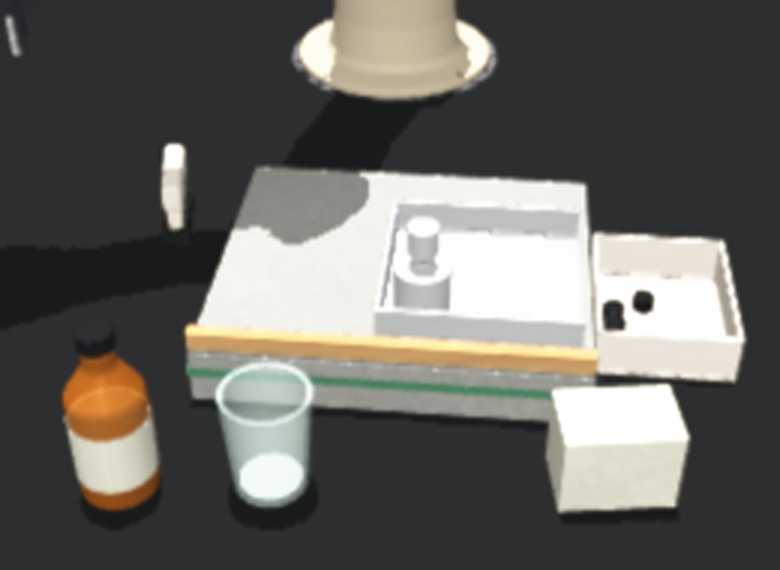

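View pics/f1t.png

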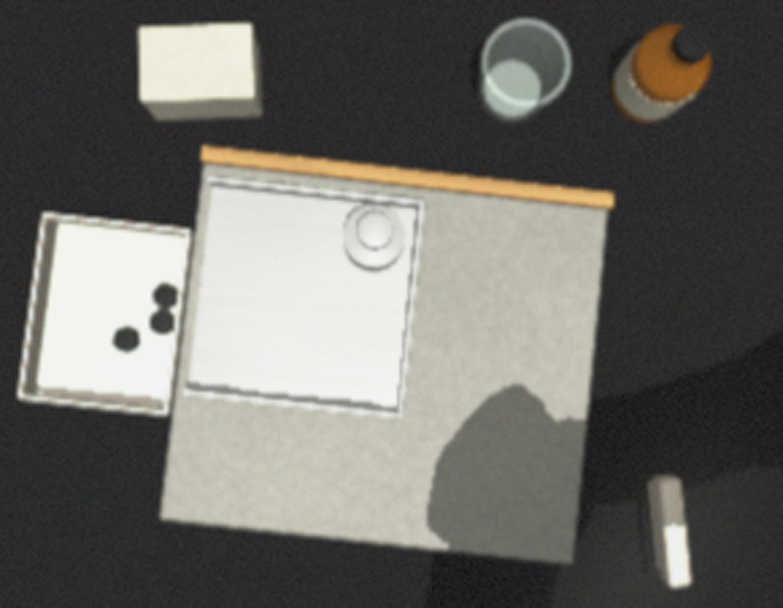

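The wiper stands upright at zoomed top-view (670,530) and the weight is in its corner at (374,235). The tray is square to the bar, the caps are in the tub, and the other objects haven't moved. I'm handing in.

```bash
python3 - <<'E'
from station import bot
print(bot.finish_job())
E
```

```text
the job is handed in; nothing more can be done
None
```

The job is done as asked and was handed in at about 32.6 s of the 72 s allowed.

- **Weight:** I stood it in the tray's far corner on the tub's side. It moved about 17–18 mm while the tray turned (limit 40 mm) and is still upright in its corner.
- **Tray:** I pushed it with closed fingers on the outside of its wall, along an arc round the weight. By the top camera it ended at about −4.7° yaw, with the stop bar at −5.0°, so it is square to within about half a degree. Its open edge ended about 10 mm short of the riser's edge.
- **Caps:** one wiper sweep pushed all three over the open side. Both cameras show all three in the tub, and the gripper never touched them.
- **Wiper:** it stands upright on the bench near where it started.
- **Other objects:** the bottle, carton and beaker look unmoved. No wrist force reading passed about 9 N, though I only read it at the end of moves.

The two cameras disagreed by 2–7 mm in x early on, so absolute positions carry a few mm of uncertainty. The weight went in about 3–5 mm from the marked spot, and the rest of the checks agreed.

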